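# Pack a foil cutter in its windowed gift case and turn it over for display

## Robot

A 7-joint arm with a two-finger parallel gripper is mounted at the origin on the work surface; the furniture and walls round the work are solid. World frame = base frame: x ahead of the robot, y to its left, z up, the work surface at z = 0. Lengths are in m, angles in rad, forces in N, time in s.
With the tool pointing down it reaches from about 0.4 to 0.9 m from the base axis. Payload 5.5 kg.
Tool frame: the origin (TCP) lies midway between the tips of the shut fingers; the grasp point (between the pads) lies 19 mm behind it (manip.grip_depth is the distance from the TCP to the grasp point, in m); z points along the fingers, y is the line along which they close (so a half turn about z gives the same grasp; the last joint's range is limited). The gripper opens to 92 mm and grips with 3 to 60 N. Pads are 19 mm wide; open, the fingers measure 130 mm over their backs; the gripper's body (75 mm by 190 mm) begins 47 mm behind the grasp point.
Start: joints at [-0.899, 0.501, -0.427, 1.55, 0.221, 1.138, -0.21], TCP at [0.258, 0.596, 0.227] pointing down, gripper open.
Joint ranges: [-2.88, 2.88], [-0.31, 2.03], [-1.54, 1.56], [0.2, 2.42], [-1.41, 4.55], [0.19, 2.02], [-2.57, 2.57]. Speed limits (rad/s): [2.57, 2.57, 3.14, 3.14, 3.14, 3.14, 3.14].

## Interface

Orientations are given as a unit quaternion [x, y, z, w].
In Python, from bench import manip, effector, viewer gives the robot as it stands. Calls block until the motion is done:
- manip.move_pose(position, orientation): joint-space move of the TCP to a pose.
- manip.servo_line(position, ori=None, vel=0.15): straight line of the TCP; ori=None keeps the orientation; vel is the mean speed in m/s.
- manip.movej(angles): joint-space move.
- effector.open_jaws() and effector.close(f_grip=None): open the fingers fully, or close them until they stop; f_grip is the grip in N (None keeps the last).
- manip.sleep(seconds).
- manip.solve_ik(position, orientation): joint angles nearest the present ones, or None.
- viewer.get_image(name): name is "side" or "top" or "wrist"; returns the picture (480x640x3 uint8, red, green, blue); there is no depth.
- viewer.get_calibration(name): a dict with "vfov" (degrees; the focal length in pixels is half the picture's height over the tangent of half this angle, whatever the lens; pixels are square), "cx", "cy" (the principal point, pixels), "dist_coeffs" ([k1, k2, p1, p2, k3] as OpenCV has them; the pictures are not rectified), "eye" and "attitude" of the camera in the world. Camera axes: x right, y down, z forward; pixel columns grow to the right and rows downward; lengths in m; the calibration is good to about 2 mm. A picture is of the moment at which its call begins: read the wrist's pose just before it. get_calibration takes no time and is no camera call; for the wrist camera it gives the pose at the moment of the call.
A pose or a line that the arm cannot do raises manip.PlanningError and nothing moves.
- manip.hand_in(): hands the job in; it is judged then, once.
Readings, each from a call of its own:
- manip.current_clock(): time.
- manip.current_q(): joint angles.
- manip.current_joint_velocities(): joint speeds.
- manip.current_tau(): joint torques, N m.
- manip.current_tool_pos(): TCP position.
- manip.current_tcp_rot(): TCP orientation.
- manip.current_force(): force on the tool from outside, world axes, zero at the start.
- manip.current_wrist_torque(): the same for the moment, N m.
- manip.current_finger_gap(): finger opening in m.
- manip.current_gripper_force(): force on a finger pad.
Only numpy, scipy, OpenCV 4.12 (cv2) and the standard library are available. Lean on these libraries where they do the work, as an engineer would, in place of code of your own. Each camera call takes 0.05 s, during which the arm holds its last target. There are 200 camera calls.

## Task

Pack the black foil cutter for the counter display: lay it flat in the nest of the open burgundy gift case, shut the lid and press it home until its catch snaps. Then turn the whole case over so that its clear window looks up, and lay it down in the middle of the slate board with the cutter still inside. Set the case down gently, never letting it drop or topple, and leave the other things on the counter where they stand.

Things in the scene. Friction and masses are not known exactly. Their poses are not given: they have to be found in the camera images.
- case: burgundy hinged presentation case, loose, about 0.32 kg, at first window down with its lid open. Shut: 65 (x) x 78 (y) x 30 (z) mm, tray 14, lid 16 mm deep. Origin: centre of the tray's outer face, the window side; z points from window to lid. Hinge along x at the -y side, catch in the +y side. Outer faces flat: it can stand on its 65 x 30 mm hinge or catch side. Hold it by its -x and +x faces
- case_mid (a point): middle of the shut case, 15 mm above the case's origin; axes as the case's
- case_nest (a point): centre of the floor of the nest in the tray, at (0, -4.5, 6) mm in the case's frame; axes as the case's. The floor is the inside of the clear window. The nest is 53 (x) x 49 (y) mm and 8 mm deep, its rim, bevelled 3 mm, level with the tray's at 14 mm
- case_hinge (a point): middle of the lid's hinge line, at (0, -37, 14) mm in the case's frame; axes as the case's
- lid (a joint): lid angle, rad: 0 shut, 1.57 upright, 2.15 open at its stop, leaning away from the nest to the case's -y. A stiff hinge (0.035 N m): it stays where left. Going down, its brass tongue meets the catch's sprung roller at 0.12, the edge 8 mm short of shut, and rests there ajar until pressed at lid_edge with about 7 N; then it snaps to 0 and stays shut (about 6 N would pull it open)
- lid_edge (a point): point on the lid's outer face just over the catch, 70 mm from the hinge and 16 mm off its plane (shut: at (0, 33, 30) mm in the case's frame); axes turn with the lid
- foil_cutter: black U-shaped foil cutter, 44 (x) x 48 (y) x 16 (z) mm, 30 g, flat on the counter, z up; origin at the centre of its underside. Its arms lie along x at the -y and +y sides, joined at +x; hold it across the arms, 48 mm along y. It fits the nest with its y along the case's x, either way round, and stands 8 mm above the rim; in the shut case it has 3 mm of play
- cutter_mid (a point): middle of the foil cutter, 8 mm above its origin; axes as the cutter's
- slate: dark slate display board, fixed, 130 (x) x 120 (y) x 8 mm high; origin at the centre of its underside, top 8 mm above it
- tasting_glass: stemmed tasting glass with red wine, 66 mm wide, 157 mm high, standing at the right beside the cork puller; origin at the centre of its foot, z up; not part of the job
- stopper: white and black bottle stopper, 35 mm wide, 58 mm high, standing to the left of the slate; origin at the centre of its foot, z up; not part of the job
- cork_a: cork lying on the counter to the right of the foil cutter, 24 mm thick, 44 mm long; origin underneath; not part of the job
- cork_b: cork standing there, 24 mm wide, 44 mm high; origin at the centre of its foot; not part of the job
Mind the look-alikes: they are no part of the job. There is more than one size of the slate; the one meant has the size given above.

How it is judged:
On the way, in this order (a step that is already met when the one before it is completed fails the run):
1. the foil cutter lies in the nest of the open case, let go (x of cutter_mid in the frame of case_nest between -0.006 and 0.006 m and y of cutter_mid in the frame of case_nest between -0.006 and 0.006 m and z of cutter_mid in the frame of case_nest between 0.0055 and 0.0105 m and angle between case's own z axis and vertical below 0.15 rad and value of joint lid above 0.3 rad and contact force between the fingers and foil_cutter below 0.1 N), for 0.2 s.
2. the lid is pressed home over the cutter, the case still window down (x of cutter_mid in the frame of case_nest between -0.006 and 0.006 m and y of cutter_mid in the frame of case_nest between -0.006 and 0.006 m and value of joint lid below 0.03 rad and angle between case's own z axis and vertical below 0.3 rad), for 0.2 s.
At the end, for the whole second after the job is handed in: the case lies flat on the slate, window up (within 0.08 rad), its middle within 30 mm of the slate's middle; the lid is shut on its catch (below 0.03 rad); the foil cutter is inside, within 6 mm of the nest's centre; all at rest and let go (angle between case's own z axis and vertical above 3.06 rad and value of joint lid below 0.03 rad and horizontal distance between case_mid and slate below 0.03 m and z of case_mid in the frame of slate between 0.019 and 0.027 m and x of cutter_mid in the frame of case_nest between -0.006 and 0.006 m and y of cutter_mid in the frame of case_nest between -0.006 and 0.006 m and z of cutter_mid in the frame of case_nest between 0.005 and 0.0145 m and linear speed of case below 0.02 m/s and angular speed of case below 0.1 rad/s); the robot touches nothing.
It fails at once if the case is dropped or toppled (it turns faster than 9 rad/s or moves faster than 1 m/s) (angular speed of case above 9 rad/s or linear speed of case above 1 m/s).
It fails at once if the tasting glass is tipped or moved more than 20 mm (angle between tasting_glass's own z axis and vertical above 0.3 rad or distance of tasting_glass from where it was at the start of the episode above 0.02 m).
It fails at once if the stopper is knocked over or moved more than 20 mm (angle between stopper's own z axis and vertical above 0.3 rad or distance of stopper from where it was at the start of the episode above 0.02 m).
It fails at once if a cork is moved more than 30 mm (distance of any of cork_a, cork_b from where it was at the start of the episode above 0.03 m).
It also fails if it takes over 72 s, if anything falls off the work surface, if the arm or the gripper's body presses on something with over 40 N, if the wrist force passes 120 N, or if a joint passes its speed limit or range.

## Working session

There is one attempt and no reset: what is moved stays moved. The work goes in short steps, each a Python script; the robot and the scene stay as the last script left them, time stands still between calls to the robot, and variables do not carry over. Pictures are saved under pics/ and viewed, at most 10 in all, crops included, and the job is handed in when it is done.

```bash
ls; mkdir -p pics
python3 - <<'E'
from bench import manip, effector, viewer
import cv2
for n in ("top","side"):
    im=viewer.get_image(n); cv2.imwrite(f"pics/{n}0.png",im[:,:,::-1])
    print(n,viewer.get_calibration(n))
print(viewer.get_calibration("wrist"), manip.current_tool_pos(), manip.current_tcp_rot(), manip.current_clock(), manip.grip_depth)
E
```

```text
pics
top {'vfov': 55.446936233558894, 'cx': 318.0707926330081, 'cy': 236.89414762855242, 'dist_coeffs': array([-0.03480616,  0.        ,  0.        ,  0.        ,  0.        ]), 'eye': array([ 0.09184765, -0.0286275 ,  1.34229166]), 'attitude': array([ 0.7384787 , -0.6617785 ,  0.08756711, -0.09502857])}
side {'vfov': 54.301050318984444, 'cx': 319.65622048641933, 'cy': 237.57141588904054, 'dist_coeffs': array([-0.0246879,  0.       ,  0.       ,  0.       ,  0.       ]), 'eye': array([ 0.29027056, -0.91269881,  0.72137759]), 'attitude': array([ 0.88662853, -0.07241497,  0.02706127, -0.45597544])}
{'vfov': 65.01878889058304, 'cx': 316.8554647524825, 'cy': 237.3053141112933, 'dist_coeffs': array([-0.01895698,  0.        ,  0.        ,  0.        ,  0.        ]), 'eye': array([0.19790609, 0.62158106, 0.38320792]), 'attitude': array([0.82946611, 0.54482527, 0.06685271, 0.10335431])} [0.25818082 0.59586316 0.22579752] [ 2.02952739e-01  9.79188165e-01 -8.24558169e-04 -2.07950524e-04] 0.1 0.0188
```

View pics/top0.png

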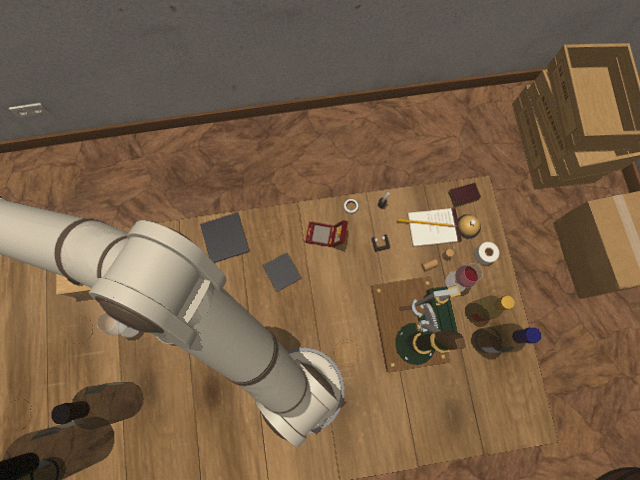

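View pics/side0.png

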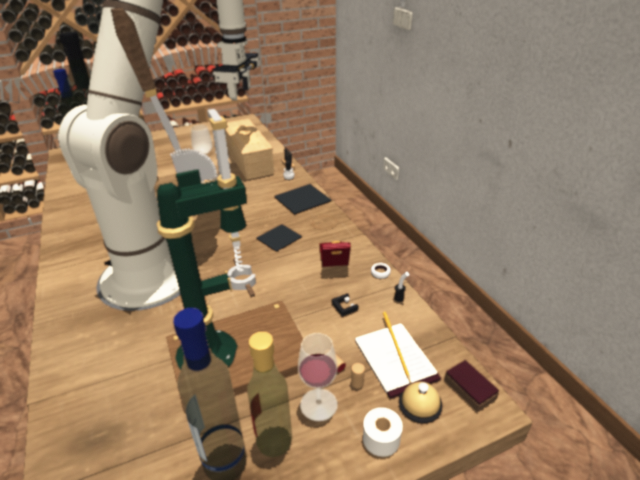

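Top view: the case is at (325,233), with a closed burgundy look-alike at (463,193). The U-shaped black cutter is at (381,242); the black things at (384,200) and at (351,206) (white ring) are other objects. The slates are at (224,237) and (283,272). Corks are at (430,265) and (449,253), and the glass is at (465,277). Next I measure the sizes and positions.

```bash
cat > h.py <<'E'
from bench import manip, effector, viewer
import cv2, numpy as np
from scipy.spatial.transform import Rotation as R
def K(c):
    f=240/np.tan(np.radians(c['vfov']/2)); return np.array([[f,0,c['cx']],[0,f,c['cy']],[0,0,1]])
def ray(c,uv):
    p=cv2.undistortPoints(np.array(uv,float).reshape(-1,1,2),K(c),c['dist_coeffs']).reshape(-1,2)
    return R.from_quat(c['attitude']).apply(np.c_[p,np.ones(len(p))])
def plane(c,uv,z):
    d=ray(c,uv); return c['eye']+d*((z-c['eye'][2])/d[:,2])[:,None]
def proj(c,P):
    Rm=R.from_quat(c['attitude']).inv(); q=Rm.apply(np.atleast_2d(P)-c['eye'])
    return cv2.projectPoints(q,np.zeros(3),np.zeros(3),K(c),c['dist_coeffs'])[0].reshape(-1,2)
def down(yaw): # tool z down, tool y (closing line) at angle yaw in world
    y=np.array([np.cos(yaw),np.sin(yaw),0]); z=np.array([0,0,-1.]); x=np.cross(y,z)
    return R.from_matrix(np.c_[x,y,z])
def snap(name,fn,crop=None,s=1):
    c=viewer.get_calibration(name); im=viewer.get_image(name)[:,:,::-1].copy()
    o=im if crop is None else im[crop[1]:crop[3],crop[0]:crop[2]]
    cv2.imwrite("pics/"+fn,cv2.resize(o,None,fx=s,fy=s,interpolation=cv2.INTER_CUBIC)); return c,im
E
python3 - <<'E'
from h import *
c=viewer.get_calibration("top"); im=cv2.imread("pics/top0.png")
hsv=cv2.cvtColor(im,cv2.COLOR_BGR2HSV)
def blob(seed,mask,z,n):
    N,l,s,_=cv2.connectedComponentsWithStats(mask.astype(np.uint8)); k=l[seed[1],seed[0]]
    if k==0: print(n,"no",hsv[seed[1],seed[0]]);return
    m=(l==k).astype(np.uint8); cs,_=cv2.findContours(m,0,1); q=max(cs,key=len).reshape(-1,2)
    P=plane(c,q,z)[:,:2]; r=cv2.minAreaRect(P.astype(np.float32)*1000); print(n,s[k],r)
dark=(hsv[:,:,2]<85)&(hsv[:,:,1]<70)
blob((224,237),dark,.008,"slA"); blob((283,272),dark,.008,"slB")
blob((381,248),hsv[:,:,2]<60,.016,"cut")
red=((hsv[:,:,0]<8)|(hsv[:,:,0]>168))&(hsv[:,:,1]>120)
blob((310,233),red,.014,"case"); 
for n,u in dict(case=(325,233),decoy=(463,193),glass=(455,292),corka=(430,265),corkb=(449,253),sth=(384,204),ring=(351,206)).items(): print(n,plane(c,[u],.01)[0])
cv2.imwrite("pics/crop0.png",cv2.resize(im[180:300,270:400],None,fx=6,fy=4.9,interpolation=2)[:590]) if 0 else cv2.imwrite("pics/crop0.png",cv2.resize(im[190:290,270:400],None,fx=6,fy=6,interpolation=cv2.INTER_CUBIC))
cs=viewer.get_calibration("side"); print("stopper",plane(cs,[(289,177)],0.), "glassfoot",plane(cs,[(319,405)],0))
E
```

```text
slA [ 201  213   48   50 1568] ((411.47705078125, 287.2340087890625), (129.1113739013672, 118.18962097167969), 24.314401626586914)
slB no [15 18 86]
cut no [13 73 63]
case [306 221  42  26 382] ((456.0439758300781, -19.45800018310547), (78.15247344970703, 124.23896789550781), 6.31395149230957)
case [ 0.45788457 -0.01443347  0.01      ]
decoy [ 0.63349446 -0.42800944  0.01      ]
glass [ 0.32109546 -0.41303644  0.01      ]
corka [ 0.3939444  -0.33575813  0.01      ]
corkb [ 0.43686454 -0.39104618  0.01      ]
sth [ 0.56999652 -0.18544931  0.01      ]
ring [ 0.55228187 -0.08488556  0.01      ]
stopper [[0.38523158 0.43365268 0.        ]] glassfoot [[ 0.35248778 -0.41849729  0.        ]]
```

View pics/crop0.png

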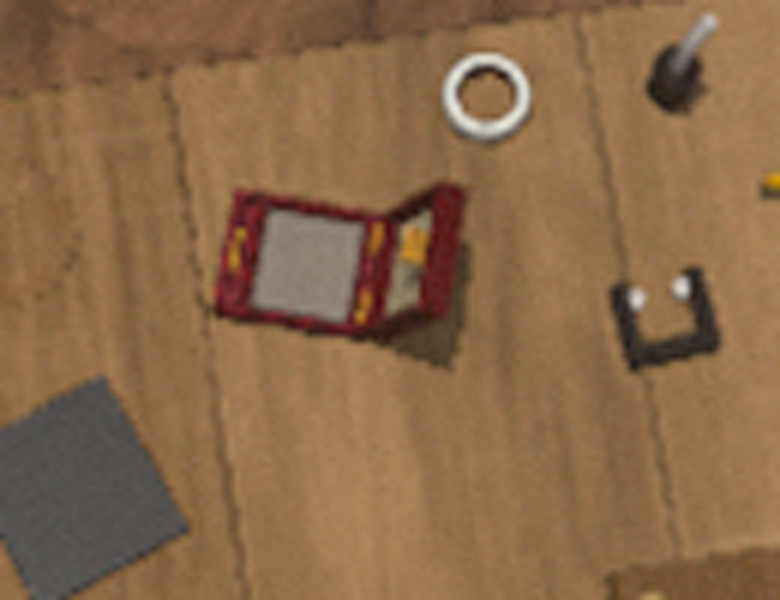

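Slate A measures 129 x 118 mm, so it is the right one, centred at (0.411, 0.287). In the close crop the open case has its tray on the left and its lid leaning right, so case +y is about world +y and case +x about world +x. The black U is the cutter at crop (665,318), arms pointing up. Its joined end points toward the robot. I go above it for a close look.

Run:
```python
from h import *
c=viewer.get_calibration("top")
px=np.array([(612,290),(697,268),(720,345),(632,370)])/6+[270,190]
P=plane(c,px,.016)[:,:2]; m=P.mean(0); print(P,m)
v=P[3]-P[2]; yaw=np.arctan2(v[1],v[0]); print("yaw",yaw)
q0=manip.current_q(); best=None
for k in (-np.pi,0):
    q=manip.solve_ik([*m,.16],down(yaw+k).as_quat())
    print(k,q)
    if q is not None and (best is None or abs(q[6])<abs(best[1][6])): best=(k,q)
manip.movej(best[1]); print(manip.current_clock(),manip.current_tool_pos())
c,im=snap("wrist","w1.png")
np.save("w1cal.npy",c,allow_pickle=True); print(proj(c,[[*m,.016]]))
```

```text
[[ 0.45521573 -0.15663198]
 [ 0.47129062 -0.19821835]
 [ 0.43286563 -0.21245299]
 [ 0.41531457 -0.16976528]] [ 0.44367164 -0.18426715]
yaw 1.960877978678465
-3.141592653589793 [-0.09506702  0.27709107  0.50132329  2.05505038 -0.1759236   0.84983903
 -0.67386916]
0 [ 0.17677592  0.25558441  0.18442291  2.04657038 -0.06204612  0.84454661
  2.3574471 ]
2.9333 [ 0.44425369 -0.18331628  0.1599548 ]
[[317.35558591 225.02055041]]
```

View pics/w1.png

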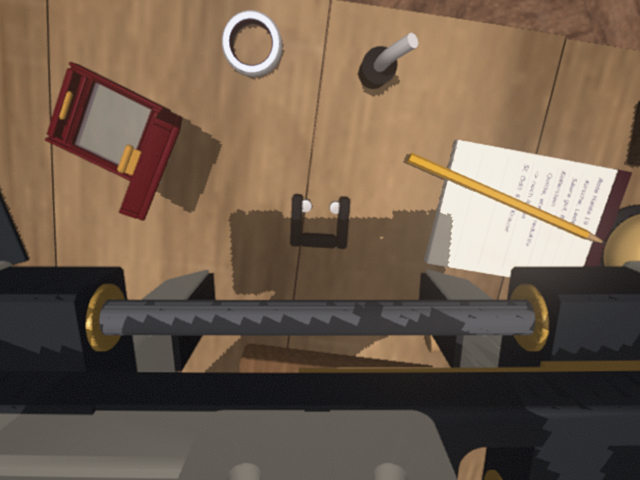

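The wrist view shows the cutter's top face at corners (292,195), (349,197), (348,247), (291,246), square to the tool. The open case is at upper left. I grasp the cutter by the upper part of its arms, then look over the case.

Run:
```python
from h import *
c=np.load("w1cal.npy",allow_pickle=True).item(); im=cv2.imread("pics/w1.png")
hsv=cv2.cvtColor(im,cv2.COLOR_BGR2HSV)
m=((hsv[:,:,2]<62)).astype(np.uint8); m[:185]=0; m[258:]=0; m[:,:280]=0; m[:,360:]=0
ys,xs=np.where(m); print("bbox",xs.min(),xs.max(),ys.min(),ys.max())
q=cv2.findNonZero(m).reshape(-1,2)
P=plane(c,q,.016)[:,:2]; r=cv2.minAreaRect(P.astype(np.float32)*1000); print(r)
P2=plane(c,[(292,195),(349,197),(348,247),(291,246)],.016)[:,:2]; print(P2.mean(0), np.linalg.norm(np.diff(P2,axis=0),axis=1))
ctr=P2.mean(0)
v=(P2[1]-P2[0]+P2[2]-P2[3]); yaw=np.arctan2(v[1],v[0]); 
cur=R.from_quat(manip.current_tcp_rot()).as_matrix()[:,1]; cy=np.arctan2(cur[1],cur[0]); 
d=(yaw-cy+np.pi/2)%np.pi-np.pi/2; print("ctr",ctr,"dyaw",d)
if abs(d)>.06: d=0
o=down(cy+d).as_quat()
manip.move_pose([*ctr,.06],o); manip.servo_line([*ctr,.0095],vel=.08)
effector.close(12); print(manip.current_finger_gap(),manip.current_gripper_force(),manip.current_clock(),manip.current_tool_pos())
manip.servo_line([*ctr,.12],vel=.2)
# above case
ct=viewer.get_calibration("top")
px=np.array([(238,188),(392,215),(372,338),(216,312)])/6+[270,190]
T=plane(ct,px,.014)[:,:2]; print(T, T.mean(0))
v=T[0]-T[3]+T[1]-T[2]; cx=np.arctan2(v[1],v[0]); print("case x yaw",cx)
cc=T.mean(0); best=None
for k in (0,np.pi,-np.pi):
    q=manip.solve_ik([*cc,.16],down(cx+k).as_quat())
    if q is not None and (best is None or abs(q[6])<abs(best[6])): best=q
print(best); manip.movej(best); print(manip.current_clock(),manip.current_finger_gap())
c,im=snap("wrist","w2.png"); np.save("w2cal.npy",c,allow_pickle=True)
```

```text
bbox 290 348 195 248
((446.75390625, -184.62535095214844), (42.68301773071289, 46.91689682006836), 19.659265518188477)
[ 0.44708824 -0.18519532] [0.04583593 0.04174602 0.04737024]
ctr [ 0.44708824 -0.18519532] dyaw -0.026111201265198503
0.048060301684226085 11.917563378810883 5.0083 [ 0.44709218 -0.18518278  0.00953107]
[[ 0.48820686  0.03565721]
 [ 0.48260744 -0.04323039]
 [ 0.4179322  -0.03964453]
 [ 0.42268895  0.03924603]] [ 0.45285886 -0.00199292]
case x yaw -0.055052267849157205
[-0.25707173  0.20930203  0.22595221  2.1093427  -0.06317391  0.8291144
 -0.0482353 ]
6.4833 0.04815721910847059
```

View pics/w2.png

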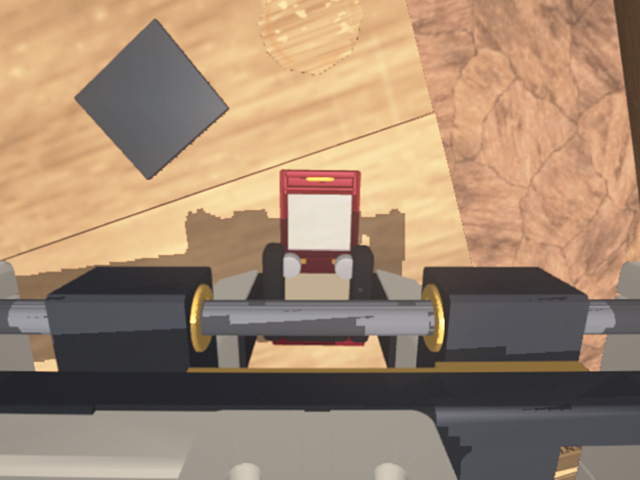

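Wrist view: the tray's catch edge runs from (281,171) to (360,171) and the nest opening starts at row 195. The case is nearly square to the tool. I fit the tray's edges on the rim plane.

Run:
```python
from h import *
c=np.load("w2cal.npy",allow_pickle=True).item(); im=cv2.imread("pics/w2.png")
hsv=cv2.cvtColor(im,cv2.COLOR_BGR2HSV)
red=((hsv[:,:,0]<7)|(hsv[:,:,0]>168))&(hsv[:,:,1]>130)
top=[(u,np.where(red[150:200,u])[0][0]+149.5) for u in range(288,354)]
L=[(270+np.where(red[v,270:320])[0][0]-.5,v) for v in range(176,236)]
Rr=[(320+np.where(red[v,320:372])[0][-1]+.5,v) for v in range(176,236)]
print(top[0],top[-1],L[0],L[-1],Rr[0],Rr[-1])
def line(p):
    P=plane(c,p,.014)[:,:2]; v=cv2.fitLine(P.astype(np.float32),cv2.DIST_HUBER,0,1e-3,1e-3).ravel(); return v[2:],v[:2]
def yaw(v): return np.arctan2(v[1],v[0])
(pt,vt),(pl,vl),(pr,vr)=map(line,(top,L,Rr))
print("yaws",[yaw(v)%np.pi for v in (vt,vl,vr)])
ya=np.mean([(yaw(vt)+np.pi/2)%np.pi-np.pi/2, yaw(vl)%np.pi-np.pi/2, yaw(vr)%np.pi-np.pi/2])
ex=np.array([np.cos(ya),np.sin(ya)]); ey=np.array([-ex[1],ex[0]])
print("width",abs((pl-pr)@ex)*1000)
cx=(pl@ex+pr@ex)/2; cy=pt@ey-.039
org=cx*ex+cy*ey; nest=org-.0045*ey
# nest far-edge check: white boundary
print("yaw",ya,"org",org,"nest",nest,"tcp",manip.current_tool_pos())
print("proj nest upper edge (y=+20..23)", proj(c,[[*(nest+ey*.0245+ex*s),.014] for s in(-.0265,.0265)]))
np.save("case.npy",[*org,ya])
```

```text
Traceback (most recent call last):
IndexError: index 0 is out of bounds for axis 0 with size 0
```

```bash
cat > fit.py <<'E'
from h import *
c=np.load("w2cal.npy",allow_pickle=True).item(); im=cv2.imread("pics/w2.png")
hsv=cv2.cvtColor(im,cv2.COLOR_BGR2HSV)
red=((hsv[:,:,0]<8)|(hsv[:,:,0]>165))&(hsv[:,:,1]>110)
def first(a,f): 
    w=np.where(a)[0]; return None if len(w)==0 else w[f]
top=[(u,x+149.5) for u in range(288,354) if (x:=first(red[150:200,u],0)) is not None]
L=[(269.5+x,v) for v in range(176,236) if (x:=first(red[v,270:300],0)) is not None]
Rr=[(340.5+x,v) for v in range(176,236) if (x:=first(red[v,340:372],-1)) is not None]
print(len(top),len(L),len(Rr),top[0],top[-1],L[0],L[-1],Rr[0],Rr[-1])
def line(p):
    P=plane(c,p,.014)[:,:2]; v=cv2.fitLine(P.astype(np.float32),cv2.DIST_HUBER,0,1e-3,1e-3).ravel(); return v[2:],v[:2]
def yaw(v): return np.arctan2(v[1],v[0])
(pt,vt),(pl,vl),(pr,vr)=map(line,(top,L,Rr))
print("yaws",[yaw(v)%np.pi for v in (vt,vl,vr)])
ya=np.mean([(yaw(vt)+np.pi/2)%np.pi-np.pi/2, yaw(vl)%np.pi-np.pi/2, yaw(vr)%np.pi-np.pi/2])
ex=np.array([np.cos(ya),np.sin(ya)]); ey=np.array([-ex[1],ex[0]])
print("width",abs((pl-pr)@ex)*1000)
cx=(pl@ex+pr@ex)/2; cy=pt@ey-.039
org=cx*ex+cy*ey; nest=org-.0045*ey
print("yaw",ya,"org",org,"nest",nest,"tcp",manip.current_tool_pos())
print("proj nest upper edge", proj(c,[[*(nest+ey*.0245+ex*s),.014] for s in(-.0265,.0265)]))
np.save("case.npy",[*org,ya])
E
python3 fit.py
```

```text
66 60 60 (288, np.float64(169.5)) (353, np.float64(170.5)) (np.float64(279.5), 176) (np.float64(280.5), 235) (np.float64(360.5), 176) (np.float64(357.5), 235)
yaws [np.float32(3.0628805), np.float32(1.5097432), np.float32(1.4965001)]
width 63.80153
yaw -0.07135391 org [0.45365185 0.00110827] nest [ 0.45333102 -0.00338028] tcp [ 0.45228352 -0.00391094  0.15899471]
proj nest upper edge [[286.63785995 193.63415627]
 [352.46464494 194.48066432]]
```

The nest edge projects to row 194, matching what I saw. Now the insertion.

Run:
```python
from h import *
ox,oy,ya=np.load("case.npy"); ey=np.array([-np.sin(ya),np.cos(ya)]); nest=np.array([ox,oy])-.0045*ey
y=R.from_quat(manip.current_tcp_rot()).as_matrix()[:,1]; cy=np.arctan2(y[1],y[0])
d=(ya-cy+np.pi/2)%np.pi-np.pi/2; o=down(cy+d).as_quat()
manip.move_pose([*nest,.045],o); f0=manip.current_force()
manip.servo_line([*nest,.026],vel=.06)
for z in (.023,.020,.0178,.0165):
    manip.servo_line([*nest,z],vel=.03); f=manip.current_force()-f0; print(z,f.round(2))
    if abs(f[2])>4: break
effector.open_jaws(); manip.sleep(.3); print(manip.current_clock())
manip.servo_line([*nest,.15],vel=.2)
c,im=snap("wrist","w3.png"); np.save("w3cal.npy",c,allow_pickle=True); print(manip.current_clock(),manip.current_tool_pos())
o3=np.array([*nest,.022])
print(proj(c,[[*nest,.022]]))
```

```text
0.023 [-0.65 -1.18 -0.87]
0.02 [-0.84  0.43 -2.12]
0.0178 [-2.03 -0.41 -1.88]
0.0165 [-1.38 -0.67 -2.05]
9.7
10.5667 [ 0.4522152  -0.00337961  0.14879987]
[[318.51663496 228.62253352]]
```

View pics/w3.png

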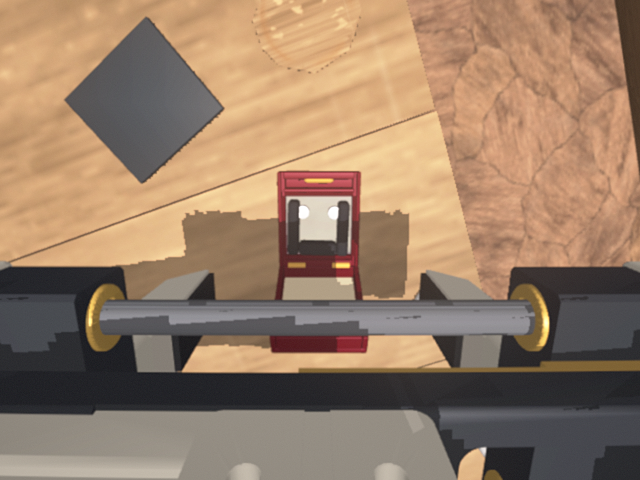

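The cutter lies inside the nest (x 288–350, y 199–255, walls visible all round). Next I close the jaws, sweep the lid over from behind and press it at lid_edge.

Run:
```python
from h import *
ox,oy,ya=np.load("case.npy"); ex=np.array([np.cos(ya),np.sin(ya)]); ey=np.array([-ex[1],ex[0]])
def W(y,z): return [*(np.array([ox,oy])+y*ey),z]
effector.close(10)
H=.0095
manip.servo_line(W(-.110,.15),vel=.25); manip.servo_line(W(-.110,.055),vel=.2)
f0=manip.current_force()
def pt(t):
    r=.060; z=.014+r*np.sin(t)+.016*np.cos(t)
    rr=.075 if t>np.pi/2 else r
    y=-.037+rr*np.cos(t)-.016*np.sin(t); return y-H,z
for t in (2.1,1.9,1.7,1.55,1.4,1.2,1.0,.8,.6,.4):
    y,z=pt(t); manip.servo_line(W(y,z),vel=.1)
    f=manip.current_force()-f0; print(t,round(y,3),round(z,3),f.round(1))
y,z=pt(.4); manip.servo_line(W(y,z+.02),vel=.15)
print(manip.current_clock())
c,im=snap("side","s4.png",(280,210,440,330),4)
manip.servo_line(W(.030,.058),vel=.15)
```

```text
2.1 -0.098 0.058 [-0.1 -0.4 -0.1]
1.9 -0.086 0.066 [-0.5  0.2  0.1]
1.7 -0.072 0.071 [ 0.3 -0.4 -0.7]
1.55 -0.061 0.074 [-0.1  0.1 -0.6]
1.4 -0.052 0.076 [-0.8  0.7 -0.5]
1.2 -0.04 0.076 [-0.5 -1.1 -0.5]
1.0 -0.028 0.073 [-0.1 -0.5  0.4]
0.8 -0.016 0.068 [-0.3 -0.1 -0.3]
0.6 -0.006 0.061 [-0.3 -0.3 -0.7]
0.4 0.003 0.052 [ 0.1 -0.7 -1.4]
16.2417
```

View pics/s4.png

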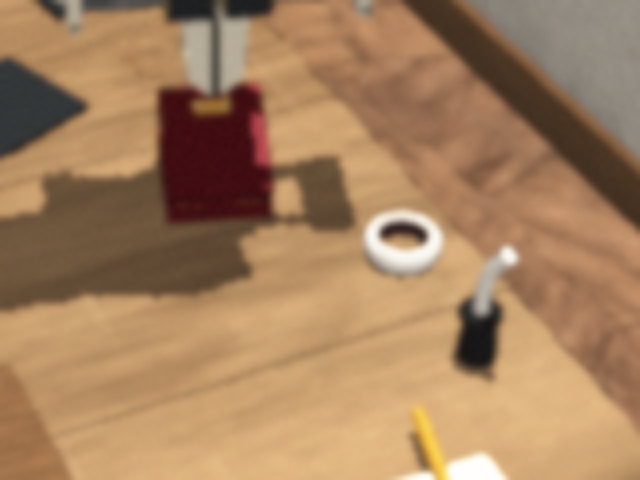

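The side crop shows the lid swung over to about 0.4 rad, with the case where it was. Pressing now.

Run:
```python
from h import *
ox,oy,ya=np.load("case.npy"); ex=np.array([np.cos(ya),np.sin(ya)]); ey=np.array([-ex[1],ex[0]])
def W(y,z): return [*(np.array([ox,oy])+y*ey),z]
manip.servo_line(W(.033,.060),vel=.15)
f0=np.mean([manip.current_force() for _ in range(5)],0)
for z in [.045,.039,.037,.035,.0335,.032,.031,.030,.0295,.029,.0285]:
    manip.servo_line(W(.033,z),vel=.05); f=manip.current_force()-f0; print(z,manip.current_tool_pos()[2].round(4),f.round(1))
    if f[2]>14: break
manip.sleep(.2)
manip.servo_line(W(.033,.15),vel=.25); effector.open_jaws()
manip.servo_line(W(-.01,.17),vel=.25)
c,im=snap("wrist","w5.png",(160,100,480,340),2.4); np.save("w5cal.npy",c,allow_pickle=True); cv2.imwrite("pics/w5full.png",im)
print(manip.current_clock())
```

```text
0.045 0.0445 [-1.5 -0.1 -0. ]
0.039 0.0391 [-0.3  1.1  0.8]
0.037 0.0372 [0.3 0.9 1.7]
0.035 0.0346 [-0.3  0.4  0.1]
0.0335 0.0332 [-0.2 -0.4  0.2]
0.032 0.0319 [-1.2 -0.1 -0.5]
0.031 0.0309 [-0.6  0.1 -0.4]
0.03 0.0302 [-1.2  0.3  3.1]
0.0295 0.0301 [-2.9 -0.1  9.4]
0.029 0.0299 [-3.7 -0.  13.9]
0.0285 0.0298 [-4.9 -0.4 19.5]
22.55
```

View pics/w5.png

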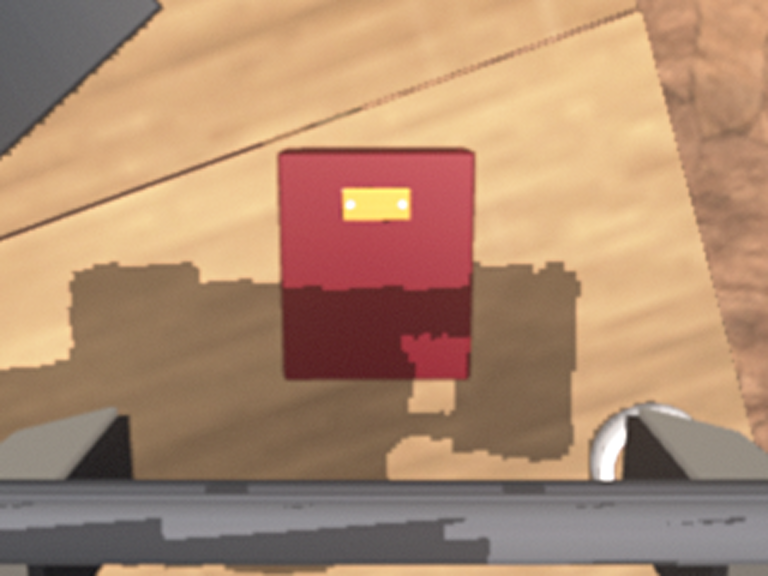

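The press gave a snap between 37 and 35 mm and then hard contact at 30 mm. The crop shows the lid flat and square, corners (280,150) to (470,379). Now I check which tilted regrasp poses are reachable.

```bash
cat >> h.py <<'E'
def tool(ang,beta,flip):
    """e = horizontal heading ang (case y before turning, hinge-down turn); tool z = sin b*e - cos b*Z; tool y = +-case x"""
    e=np.array([np.cos(ang),np.sin(ang),0]); z=np.sin(beta)*e-np.cos(beta)*np.array([0,0,1.])
    y=np.cross(e,[0,0,1.])*(-1 if flip else 1); return R.from_matrix(np.c_[np.cross(y,z),y,z]), z
E
python3 - <<'E'
from h import *
c=np.load("w5cal.npy",allow_pickle=True).item()
px=np.array([(280,150),(474,150),(470,379),(286,379)])/2.4+[160,100]
T=plane(c,px,.030)[:,:2]; m=T.mean(0); v=T[1]-T[0]+T[2]-T[3]; w=T[0]-T[3]+T[1]-T[2]
print(T.round(4),m,np.linalg.norm(v)/2,np.linalg.norm(w)/2,"yaw x",np.arctan2(*v[::-1]),"yaw y",np.arctan2(*w[::-1])-np.pi/2)
ox,oy,ya=np.load("case.npy"); print(ox,oy,ya)
import time
def ok(p,o): return manip.solve_ik(list(p),o.as_quat())
t=.006
def feas(mid,ang,beta,flip):
    o,z=tool(ang,np.radians(beta),flip); q=ok(np.array(mid)+t*z,o)
    q2=ok(np.array(mid)+t*z+[0,0,.06],o)
    return q is not None and q2 is not None
B=range(-75,76,15); t0=time.time()
ang=ya+np.pi/2
for fl in (0,1):
    print("pick",fl,[b for b in B if feas([*m,.015],ang,b,fl)])
    for h in range(-180,180,30):
        a=np.radians(h); print("slate",fl,h,"stand",[b for b in B if feas([.411,.287,.047],a,b,fl)],"flat",[b for b in B if feas([.411,.287,.023],a,b,fl)])
print(time.time()-t0,manip.current_clock())
E
```

```text
[[ 0.4256  0.0421]
 [ 0.4883  0.0375]
 [ 0.4832 -0.04  ]
 [ 0.4199 -0.0353]] [0.45426639 0.00108238] 0.0631677636270507 0.07760692578802612 yaw x -0.07399334921434612 yaw y -0.06931949157393391
0.45365185 0.0011082701 -0.07135391
pick 0 [-75, -60, -45, -30, -15, 0, 15, 30, 45, 60, 75]
slate 0 -180 stand [-30, -15, 0, 15, 30, 45, 60, 75] flat [-75, -30, -15, 0, 15, 30, 45, 60, 75]
slate 0 -150 stand [-15, 0, 15, 30, 45, 60] flat [-15, 0, 15, 30, 45, 60]
slate 0 -120 stand [-30, -15, 0, 15, 30, 45, 60] flat [-30, -15, 0, 15, 30, 45, 60]
slate 0 -90 stand [-75, -60, -45, -30, -15, 0, 15, 30, 45, 60, 75] flat [-75, -60, -45, -30, -15, 0, 15, 30, 45, 60, 75]
slate 0 -60 stand [-75, -60, -45, -30, -15, 0, 15, 30, 45, 60, 75] flat [-75, -60, -45, -30, -15, 0, 15, 30, 45, 60, 75]
slate 0 -30 stand [-75, -60, -45, -30, -15, 0, 15, 30, 45, 60, 75] flat [-75, -60, -45, -30, -15, 0, 15, 30, 45, 60, 75]
slate 0 0 stand [-75, -60, -45, -30, -15, 0, 15, 30] flat [-75, -60, -45, -30, -15, 0, 15, 30]
slate 0 30 stand [-60, -45, -30, -15, 0, 15] flat [-60, -45, -30, -15, 0, 15]
slate 0 60 stand [-60, 
[... 1042 characters left out ...]
at [-75, -60, -45, -30, -15, 0, 15, 30, 45, 60, 75]
slate 1 0 stand [-75, -60, -45, -30, -15, 0, 15, 30] flat [-75, -60, -45, -30, -15, 0, 15, 30, 75]
slate 1 30 stand [-60, -45, -30, -15, 0, 15] flat [-60, -45, -30, -15, 0, 15]
slate 1 60 stand [-60, -45, -30, -15, 0, 15, 30] flat [-60, -45, -30, -15, 0, 15, 30]
slate 1 90 stand [-75, -60, -45, -30, -15, 0, 15, 30, 45, 60, 75] flat [-75, -60, -45, -30, -15, 0, 15, 30, 45, 60, 75]
slate 1 120 stand [-75, -60, -45, -30, -15, 0, 15, 30, 45, 60, 75] flat [-75, -60, -45, -30, -15, 0, 15, 30, 45, 60, 75]
slate 1 150 stand [-75, -60, -45, -30, -15, 0, 15, 30, 45, 60, 75] flat [-75, -60, -45, -30, -15, 0, 15, 30, 45, 60, 75]
8.393168210983276 22.55
```

Almost every tilt is reachable. I will pick the case at β=-30°, turn it to +60° so it stands on its hinge side on the slate, and repeat that to lie it window up. Stage 1 first.

```bash
cat >> h.py <<'E'
T_=.006
SL=np.array([.4115,.2872]); HD=np.radians(110)
def go(mid,ang,b,lin=True,vel=.2,back=0):
    o,z=tool(ang,np.radians(b),0); p=list(np.array(mid)+(T_-back)*z)
    if lin:
        try: return manip.servo_line(p,o.as_quat(),vel=vel)
        except manip.PlanningError as e: print("line failed",e)
    manip.move_pose(p,o.as_quat())
def lower(xy,zs,ang,b,lim=3):
    f0=np.mean([manip.current_force() for _ in range(5)],0)
    for z in zs:
        go([*xy,z],ang,b,vel=.03); manip.sleep(.05); f=(manip.current_force()-f0); print(round(z,4),f.round(1))
        if f[2]>lim: break
E
python3 - <<'E'
from h import *
xy=np.array([.4540,.0011]); ang=-.0714+np.pi/2
go([*xy,.015],ang,-30,lin=False,back=.11)
print(manip.current_clock(),manip.current_tool_pos())
go([*xy,.0155],ang,-30,vel=.12)
effector.close(35); print("gap",manip.current_finger_gap(),manip.current_gripper_force())
go([*xy,.03],ang,-30,vel=.08); go([*xy,.13],ang,-30,vel=.2)
print("gap",manip.current_finger_gap(),manip.current_clock())
go([*SL,.13],HD,60,vel=.15)
print(manip.current_clock(),manip.current_tool_pos())
go([*SL,.055],HD,60,vel=.12)
lower(SL,np.arange(.052,.044,-.001),HD,60)
effector.open_jaws(); manip.sleep(.2)
go([*manip.current_tool_pos()],HD,60,vel=.15,back=.10+T_) if 0 else None
p=manip.current_tool_pos(); z=tool(HD,np.radians(60),0)[1]
manip.servo_line(list(p-.10*z),vel=.2)
print(manip.current_clock())
c,im=snap("wrist","w6.png"); np.save("w6cal.npy",c,allow_pickle=True)
s,_=snap("side","s6.png",(200,120,360,240),4)
E
```

```text
23.325 [0.45714213 0.05272326 0.10478649]
gap 0.0642611705874933 35.000036023557186
gap 0.06484028556651625 25.925
28.0583 [0.41002656 0.29190822 0.12724393]
0.052 [ 0.7  0.1 -0.6]
0.051 [-0.6  1.2 -0.4]
0.05 [-0.   0.2 -0.3]
0.049 [-0.2  0.2  0. ]
0.048 [-0.3 -0.1 -0.8]
0.047 [-0.7 -0.4  3. ]
32.1417
```

View pics/s6.png

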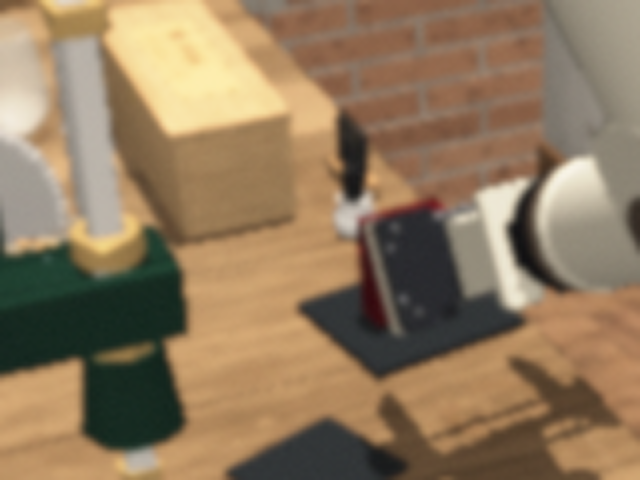

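The case stands on the slate with the gripper drawn back in front of it, and the stopper is untouched. Stage 2: regrasp at -30° and turn it to +60°.

Run:
```python
from h import *
p=manip.current_tool_pos(); manip.servo_line(list(p+[0,0,.12]),vel=.25)
go([*SL,.047],HD,-30,vel=.15,back=.13)
print(manip.current_clock(),manip.current_tool_pos())
f0=manip.current_force()
go([*SL,.047],HD,-30,vel=.12); print((manip.current_force()-f0).round(1))
effector.close(35); print("gap",manip.current_finger_gap(),manip.current_gripper_force())
go([*SL,.06],HD,-30,vel=.08); go([*SL,.11],HD,-30,vel=.15)
print("gap",manip.current_finger_gap(),manip.current_clock())
# turn in place: tcp hardly moves, so split the rotation into steps of joint moves
for b in (0,30,60): go([*SL,.11],HD,b,lin=False)
print(manip.current_clock(),manip.current_tool_pos())
go([*SL,.033],HD,60,vel=.12)
lower(SL,np.arange(.029,.0195,-.001),HD,60)
effector.open_jaws(); manip.sleep(.2)
z=tool(HD,np.radians(60),0)[1]; p=manip.current_tool_pos()
manip.servo_line(list(p-.09*z),vel=.15); p=manip.current_tool_pos()
manip.servo_line(list(p+[0.0,0,.15]),vel=.25)
go([*SL,.023],HD,0,vel=.2,back=.2)
print(manip.current_clock())
c,im=snap("wrist","w7.png"); np.save("w7cal.npy",c,allow_pickle=True)
print("slate centre px",proj(c,[[*SL,.008],[*SL,.038]]))
```

```text
35.2167 [0.39095874 0.34474044 0.15487456]
[ 0.3  0.3 -0.9]
gap 0.0648553001681238 35.00001325272024
gap 0.06475705063475007 37.8
39.7 [0.4093923  0.292611   0.10599039]
0.029 [-0.5 -0.3 -0.6]
0.028 [-0.2  0.4  1.1]
0.027 [ 0.1 -0.3 -0.7]
0.026 [-0.1 -0.3  0.6]
0.025 [-0.6  1.4  1. ]
0.024 [-0.6  0.6  0.8]
0.023 [-0.6  0.1  0.5]
0.022 [-0.9 -3.5  7.7]
46.7583
slate centre px [[317.95635072 209.84917268]
 [317.9953105  215.59516631]]
```

View pics/w7.png

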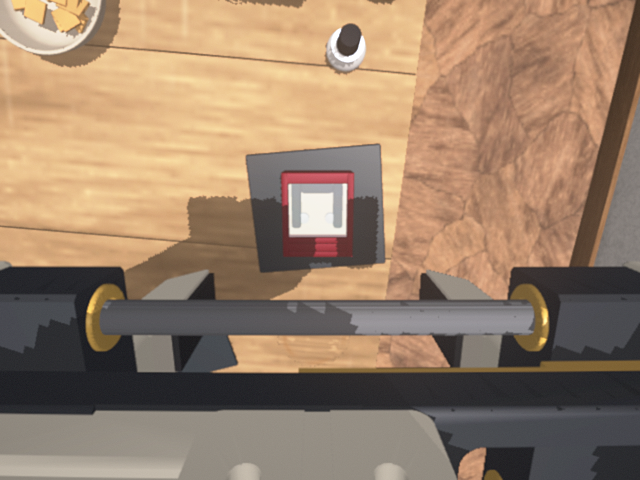

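The case lies window up at (318,214), in the middle of the slate, with the cutter visible through the window. The stopper stands at (346,48) and the gripper is clear, so I hand in.

```bash
python3 -c "
from bench import manip
print(manip.hand_in())"
```

```text
the job is handed in; nothing more can be done
None
```

The job is handed in: the foil cutter is in the snapped-shut case, which lies window up in the middle of the 130 x 120 mm slate, set down at about 47 s on the robot clock; the hand-in returned no verdict.

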